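# Set the bagging stand three clicks up and load it

### The arm

A 7-joint arm with a two-finger parallel gripper is mounted at the origin on a cart in front of the work surface, level with it; the furniture and walls round the work are solid. World frame = base frame: x ahead of the robot, y to its left, z up, the work surface at z = 0. Lengths are in m, angles in degrees, forces in N, time in s.
With the tool pointing down it reaches from about 0.425 to 0.825 m from the base axis. Payload 3.6 kg.
Tool frame: the origin (TCP) lies at the very end of the fingers, on their centre line; the grasp point (between the pads) lies behind it (bot.tcp_to_grasp is the z of the grasp point in the tool frame, in m); z points along the fingers, y is the line along which they close (so a half turn about z gives the same grasp; the last joint's range is limited). The gripper opens to 85 mm and grips with 20 to 120 N. Pads are 22 mm wide; open, the fingers measure 114 mm over their backs; the gripper's body (76 mm by 85 mm) begins 54 mm behind the grasp point. The pads swing forward as they close: fully open they stand 13 mm farther back than shut.
Start: joints at [61.908, 35.231, -0.722, 81.555, 0.464, 63.22, -2.315], TCP at [0.291, -0.581, 0.231] pointing down, gripper open.
Joint ranges: [-178.69, 178.69], [-17.37, 117.87], [-77.05, 75.6], [15.02, 138.74], [-78.02, 258.01], [0.78, 113.62], [-162.83, 162.83]. Speed limits (degrees/s): [159.86, 159.86, 180, 180, 180, 180, 180].

### API

Orientations are given as a 3x3 rotation matrix whose columns are the frame's x, y, z axes.
In Python, from plant import bot gives the robot as it stands.
- The arm moves only by the tool send_rows, never from a script. Its argument "targets" is a list of rows, each a list of 3 entries, a list of its own where there are three numbers: the shift along the tool's x, y, z in m, then the turn, a rotation vector about the tool's x, y, z in degrees, then the finger opening in m, from 0 to 0.0854. A call has 1 to 5 rows; each row is the pose to reach, as a shift and turn from the pose commanded when the call began, along the tool's axes at that moment; what a row does not reach only later rows make up. A row lasts 1/12 s, in which the tool goes at most 41.7 mm and 7.16 degrees, less where a joint would pass 70% of its speed; a pose out of reach is approached as far as the arm can. A call with a gripper value outside its range is refused whole. The fingers move at their own pace and stop on an object; the grip force is fixed at half the most. Time passes only in rows, so rows that repeat a pose let the fingers close. It gives the time, the measured TCP pose, the force, the opening and the grip force at its end, in the units of the state.
- bot.get_obs(): the state, without advancing time (a new reading comes with each control period).
- bot.snapshot(name): name is "scene" or "top" or "wrist"; returns a dict with "color" (384x512x3 uint8, red, green, blue), "depth" (384x512 float32, m along the optical axis (not along the pixel's ray), 0 where there is no reading), "K" (3x3 intrinsics, pixels), "camera_from_world" (4x4, takes a point from world to camera coordinates). Camera axes: x right, y up, looking along -z (the intrinsics and any distortion apply to the point x, -y, -z); pixel columns grow to the right and rows downward; lengths in m; the calibration is good to about 2 mm. A picture is of the moment at which its call begins.
- bot.job_done(): hands the job in; it is judged then, once.
Trained networks look in a picture, given as the dict that the camera call returned (one of the last four; its "shot" number tells which), for a name from the list of things; names that differ only in an ending like _2 or _b are one class to them, and where a whole thing is asked for, a point or a joint stands for the part that bears it (a point fixed in the world has none). Each returns a list of dicts, best first, with "p" (0 to 1); they miss things now and then, are a little off and sometimes report something else, mostly with a low value. They report only what shows in the picture. A call takes as long as a camera call. They do not tell look-alikes from the thing itself.
- bot.search_frame(target, picture): "centre" ([x, y, z] in m, in world coordinates, good to about 4 mm: the middle of the surface that is visible of it).
The state is a dict: "clock": time; "q": joint angles; "qvel": joint speeds; "effort": joint torques, N m; "tcp_pos": TCP position; "ee_rot": TCP orientation; "force": force on the tool from outside, world axes, zero at the start; "wrist_torque": the same for the moment, N m; "grip_width": opening from 0.0 (shut) to 1.0 (fully open); "finger_force": force on a finger pad.
Only numpy, scipy, OpenCV 4.12 (cv2) and the standard library are available. Lean on these libraries where they do the work, as an engineer would, in place of code of your own. Each camera call takes 0.05 s, during which the arm holds its last target. There are 200 camera calls.

### The job

The next bags are taller: take the knob on the bagging stand's ratchet column and raise the trough exactly three clicks from where it stands now, then let it down softly until the pawl carries it before you let go. Then lay the wafer roll that lies on its own to the left of the stand lengthwise in the middle of the trough, without dropping it.

Things in the scene. Friction and masses are not known exactly. Their poses are not given: they have to be found in the camera images.
- bagging_stand: Fixed steel stand. Origin on the table under the column's axis; its -x side is the front, where the trough hangs. Foot plate 170 (x) by 124 (y) mm, reaching 115 mm in front of and 55 mm behind the axis; square upright sleeve, 37 mm wide, 114 mm high. A black-knobbed spring pawl sticks out 78 mm to its -y side, 82 mm up.
- lift_column: Toothed column that slides up and down in the sleeve, with head, knob, arm and trough; turned like the stand. Held, it weighs 4 to 7 N. Over each tooth the lifting load climbs by about 9 N in some 5 mm, then falls away at the click; then at least 2.5 mm are free before the next tooth. Notches are cut to suit the bags, 9 to 14 mm apart, unevenly. It starts on any of the lowest three.
- pawl: Spring pawl in the sleeve, nose pointing +y at the teeth; origin on the column's axis, level with the nose's flat top. It springs in under each tooth that passes and then stops the column from going down; a column let go above its notch drops on to it. It is light: as the raised column is let down by hand, column and hand should bear on it with no more than about 15 N.
- lift_knob (a point): Centre of the black round lifting knob on top of the column, half-way up it. The knob is 33 mm tall: a straight grip 29 mm across with a 36 mm rim round its top, free on all sides. The point rises with the column.
- trough (a point): Middle of the trough's floor (upper face), 80 mm in front of the knob's axis and 30 mm below the knob's centre; y runs along the trough, x across, z up. Sheet metal, 150 mm long, floor 26 mm wide, sides sloping out at 45 degrees to 7 mm above the floor and 21 mm from the middle; a low end wall, 13 mm high, at the +y end; the -y end is open. Rises with the column.
- wafer_center (a point): Centre of the wafer roll to be loaded: a light (16 g) brittle tube, 129 mm long, 36 to 38 mm across, lying on the table with its centre 18 mm up. x runs along the roll; y and z may be turned about it. The other rolls lie far to the left, on or by the tray.
Mind the look-alikes: they are no part of the job. Of the things shaped like the bagging_stand, the steel one is meant. What is shaped like the part that bears wafer_center but red is not meant.

How it is judged:
By the outcome, as a careful person would: the job done as asked, in the order asked, and still so for the second after the job is handed in, with the robot touching nothing.
It also fails if it takes over 72 s, if anything falls off the work surface, if the arm or the gripper's body presses on something with over 40 N, if the wrist force passes 120 N, or if a joint passes its speed limit or range.

## Working session

There is one attempt and no reset: what is moved stays moved. The work goes in short steps, Python scripts to look and compute and a tool call to move; the robot and the scene stay as the last step left them, time stands still between calls to the robot, and variables do not carry over. Pictures are saved under pics/ and viewed, at most 10 in all, crops included, and the job is handed in when it is done.

Besides the shell and the picture viewer there is one more tool, called after "Call:" as a command line: name --argument value ..., lists and objects as JSON in quotes. send_rows: Moves the arm, as the interface text tells. Its arguments: {"type":"object","properties":{"targets":{"type":"array"}},"required":["targets"]}

```bash
mkdir -p pics; ls; cat > h.py <<'E'
import numpy as np,cv2
from plant import bot
np.set_printoptions(precision=4,suppress=True)
def px2w(s,u,v,d=None):
    d=s["depth"][int(v),int(u)] if d is None else d
    K=s["K"];p=np.array([(u-K[0,2])/K[0,0]*d,-(v-K[1,2])/K[1,1]*d,-d,1])
    return (np.linalg.inv(s["camera_from_world"])@p)[:3]
def cloud(s):
    d=s["depth"];K=s["K"];v,u=np.mgrid[:384,:512]
    p=np.stack([(u-K[0,2])/K[0,0]*d,-(v-K[1,2])/K[1,1]*d,-d,np.ones_like(d)],-1)
    w=(p@np.linalg.inv(s["camera_from_world"]).T)[...,:3]
    w[d==0]=np.nan
    return w
def save(s,n): cv2.imwrite("pics/"+n,s["color"][...,::-1])
E
python3 - <<'E'
from h import *
a=bot.snapshot("scene");b=bot.snapshot("top")
cv2.imwrite("pics/a.png",np.vstack([a["color"],b["color"]])[:,:,::-1][:, :]) 
save(a,"s.png");save(b,"t.png")
for s in (a,b):
  for t in ["bagging_stand","lift_column","pawl","lift_knob","trough","wafer_center"]:
    print(t,[(np.round(x["centre"],3).tolist(),round(x["p"],2)) for x in bot.search_frame(t,s)])
o=bot.get_obs();print(o,bot.tcp_to_grasp)
E
```

```text
pics
bagging_stand [([0.564, 0.019, 0.016], 0.75)]
lift_column [([0.544, 0.015, 0.138], 0.81), ([0.436, 0.542, 0.131], 0.75)]
pawl [([0.494, 0.469, 0.083], 0.4)]
lift_knob [([0.437, 0.545, 0.129], 0.88), ([0.55, 0.019, 0.142], 0.82)]
trough [([0.44, 0.546, 0.129], 0.91)]
wafer_center [([0.523, 0.322, 0.027], 0.88), ([0.36, 0.276, 0.032], 0.78)]
bagging_stand [([0.537, 0.015, 0.092], 0.71), ([0.448, 0.529, 0.093], 0.56)]
lift_column [([0.435, 0.539, 0.128], 0.93), ([0.538, 0.011, 0.142], 0.82)]
pawl []
lift_knob [([0.434, 0.541, 0.13], 0.95), ([0.532, 0.01, 0.146], 0.58)]
trough [([0.436, 0.538, 0.13], 0.67), ([0.536, 0.01, 0.143], 0.58)]
wafer_center [([0.53, 0.314, 0.031], 0.86), ([0.366, 0.259, 0.032], 0.68)]
{'clock': 0.7, 'q': array([61.907 , 35.2305, -0.7227, 81.5559,  0.4657, 63.2191, -2.3144]), 'qvel': array([-0.0254,  0.0683, -0.0349,  0.0376,  0.0587,  0.065 , -0.0755]), 'effort': array([  0.0001, -46.8966,   0.2588, -17.1309,   0.01  ,   0.0015,
        -0.    ]), 'tcp_pos': array([ 0.2908, -0.5813,  0.2313]), 'ee_rot': array([[ 0.8943,  0.4474, -0.    ],
       [ 0.4474, -0.8943,  0.    ],
       [ 0.    , -0.    , -1.    ]]), 'force': array([-0.0882, -0.4409,  0.4236]), 'wrist_torque': array([0.0082, 0.0095, 0.005 ]), 'finger_force': 0.0, 'grip_width': 1.0006664233930003} -0.0187
```

View pics/s.png

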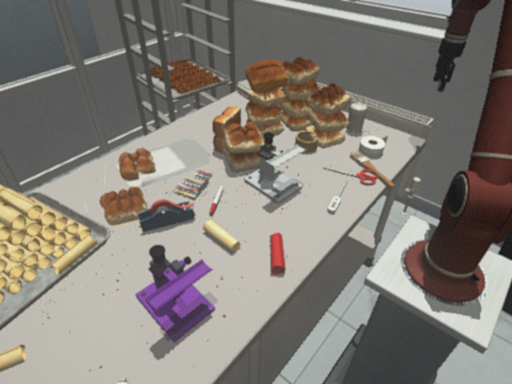

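View pics/t.png

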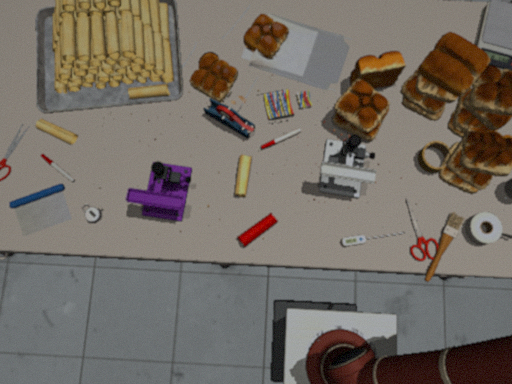

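The steel stand is at about (345,168) in the top picture, with its knob at about (352,143). The lone cream roll is at (243,175). The purple stand and the red roll are look-alikes. Next I'll zoom in and use depth.

```bash
python3 - <<'E'
from h import *
b=bot.snapshot("top");w=cloud(b)
c=b["color"][95:215,220:400,::-1]
cv2.imwrite("pics/tc.png",cv2.resize(c,None,fx=4,fy=4,interpolation=cv2.INTER_CUBIC))
z=w[...,2]
print("z mm grid cols 316..380 step 4, rows 100..206 step 4")
for r in range(100,206,4): print(r,[int(1000*q) if q==q else -1 for q in z[r,312:384:4]])
print(w[143,352],w[178,342],w[160,345])
# roll
m=np.zeros(z.shape,bool);m[150:202,230:256]=1;m&=(z>0.015)&(z<.06)
p=w[m];print(len(p),p.mean(0));q=p[p[:,2]>.028]
r=cv2.minAreaRect((p[:,:2]*1000).astype(np.float32));print(r,np.nanmax(p[:,2]))
s=bot.snapshot("scene")
c=s["color"][110:220,200:350,::-1]
cv2.imwrite("pics/sc.png",cv2.resize(c,None,fx=5,fy=5,interpolation=cv2.INTER_CUBIC))
E
```

```text
z mm grid cols 316..380 step 4, rows 100..206 step 4
100 [-2, 3, 2, 4, -1, 1, 0, 118, 129, 136, -1, 137, 128, 136, 144, 131, 142, 142]
104 [0, -3, 3, 3, -1, 4, 109, 122, 128, 133, 135, 132, 125, 131, 127, 130, 135, 139]
108 [1, -1, 0, -2, 1, 9, 106, 119, 122, 132, 132, 135, 119, 129, 134, 115, 124, 128]
112 [0, 3, 2, 0, 0, 3, 40, 107, 109, 120, 119, 105, 128, 133, 134, 132, 107, 110]
116 [0, -1, -1, -1, 0, 0, 44, 58, 105, 104, 101, 114, 128, 131, 128, 127, 117, 102]
120 [0, -1, -3, 0, -8, 0, 41, 51, 52, 96, 104, 110, 114, 126, 122, 118, 113, 96]
124 [1, 2, 0, 1, 2, 0, 22, 38, 40, 39, 95, 107, 108, 113, 115, 114, 96, 27]
128 [-2, 1, 1, 4, -3, 2, 0, -1, 33, 28, 41, 92, 97, 98, 107, 101, 49, 3]
132 [0, 3, 2, 4, 4, 2, -1, 0, -1, 16, 24, 31, 41, 49, 54, 53, 43, 1]
136 [0, -4, 0, 4, 1, 1, -1, 0, 0, 0, 188, 183, 26, 38, 38, 36, 1, -1]
140 [5, -2, 0, 4, 12, 7, 1, -3, 3, 188, 186, 189, 186, -2, 18, -3, -3, 0]
144 [3, -3, 2, 0, 13, 16, 10, 6, 111, 168, 187, 185, 2, 6, -5, -4, -2, 5]
148 [-1, 1, -1, 2, 14, 12, 10, 19, 134, 145, 160, 145, 97, 12, 1, 2, -4, -4]
152 [0, 1, 0, 8, 17, 14, 14, 62, 13
[... 541 characters left out ...]
10, 12, 14, 16, 16, 15, 12, 15, 149, 147, 142, 141, 142, 141, 1, -1]
184 [2, -3, 12, 14, 24, 10, 13, 9, 11, 8, 18, 13, 12, 5, 0, 1, 1, 0]
188 [-1, -1, 11, 19, 11, 12, 11, 13, 14, 7, 14, 12, 7, 4, 5, 0, 3, 0]
192 [-4, -4, 2, 11, 8, 16, 11, 16, 14, 11, 14, 16, -1, -5, 2, 0, 1, -1]
196 [-5, -3, 1, 0, -2, -3, 0, -4, -2, 13, 15, 15, 0, 2, 2, 3, 0, -1]
200 [-3, -4, -5, 3, -1, -3, -1, -3, -2, 1, 2, -1, -3, 3, 2, 0, 0, 0]
204 [4, 4, 1, 0, -2, 3, 0, -2, 0, -7, 0, 4, -1, 1, 2, 0, 2, -2]
[0.5952 0.0096 0.19  ] [0.5067 0.0285 0.1494] [0.5843 0.0064 0.0614]
473 [0.5314 0.3101 0.031 ]
((530.8390502929688, 310.63238525390625), (37.60751724243164, 124.03937530517578), 86.34576416015625) 0.043037038883934065
```

View pics/tc.png

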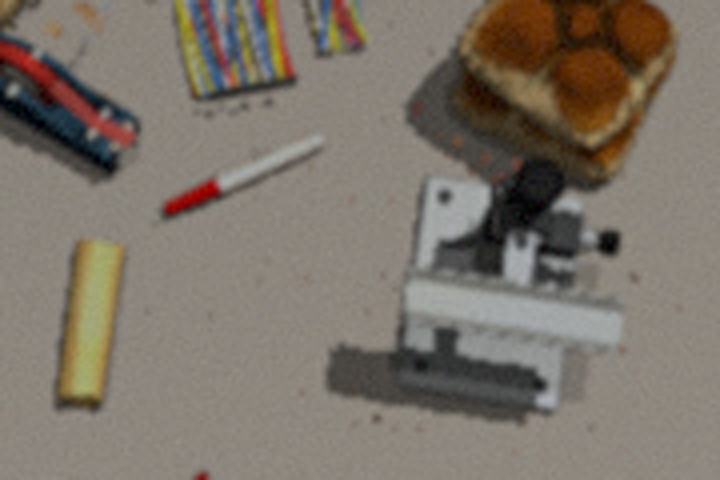

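View pics/sc.png

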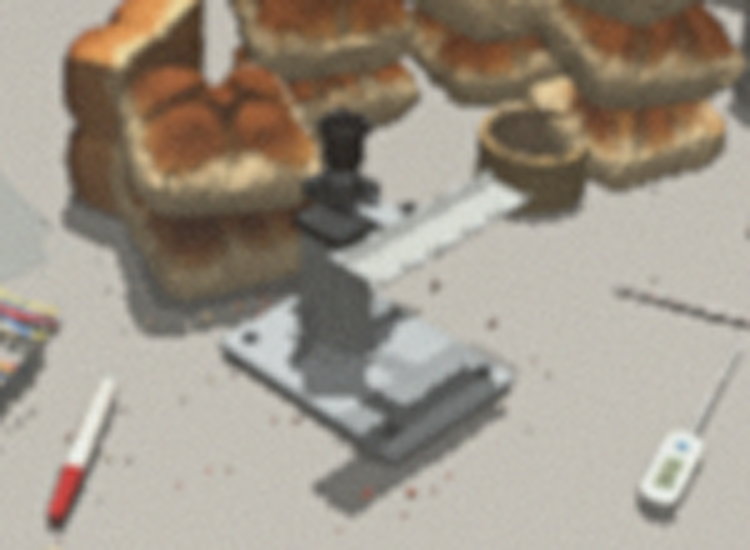

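The views show the knob, dark, at crop (540,183). The trough runs from (405,290) to (620,330), so the stand is turned about -10°. The roll spans (95,240) to (80,405), nearly along x.

```bash
cat >> h.py <<'E'
def rel(target,yaw):
    o=bot.get_obs();R=o["ee_rot"];d=R.T@(np.array(target)-o["tcp_pos"])
    cur=np.degrees(np.arctan2(R[1,0],R[0,0]));dy=(yaw-cur+180)%360-180
    print("shift",d,"turn z",-dy,"yaw",cur,"tcp",o["tcp_pos"],"t",o["clock"])
E
python3 - <<'E'
from h import *
b=bot.snapshot("top");w=cloud(b);z=w[...,2]
m=np.zeros(z.shape,bool);m[130:150,340:366]=1;m&=(z>.18)&(z<.2);p=w[m];print("knob",p.mean(0),p.min(0),p.max(0),len(p))
m=np.zeros(z.shape,bool);m[163:184,316:376]=1;m&=(z>.12)&(z<.16);p=w[m]
print("trough",cv2.minAreaRect((p[:,:2]*1000).astype(np.float32)),np.median(p[:,2]))
rel([.585,.008,.30],79.5)
E
```

```text
knob [0.6025 0.0039 0.1881] [ 0.5859 -0.0132  0.1803] [0.6201 0.0197 0.197 ] 133
trough ((529.72021484375, 12.972991943359375), (152.1952667236328, 53.374725341796875), 83.87078094482422) 0.14219445055194546
shift [ 0.5268 -0.3954 -0.0687] turn z -52.92131824933452 yaw 26.578681750665478 tcp [ 0.2908 -0.5813  0.2313] t 0.85
```

Call:
send_rows --targets '[[[0.02,-0.014,-0.014],[0,0,0],0.0854],[[0.05,-0.035,-0.03],[0,0,0],0.0854],[[0.078,-0.055,-0.045],[0,0,0],0.0854],[[0.106,-0.075,-0.06],[0,0,0],0.0854],[[0.135,-0.096,-0.069],[0,0,0],0.0854]]'

```text
clock: 1.27
tcp_pos: [0.3695, -0.4344, 0.3022]
ee_rot: [[0.895, 0.447, 0.002], [0.447, -0.895, -0.002], [0.001, 0.003, -1.0]]
force: [1.3, 0.6, 0.8]
grip_width: 1.001
finger_force: 0.0
```

Call:
send_rows --targets '[[[0.027,-0.019,0],[0,0,0],0.0854],[[0.054,-0.038,0],[0,0,0],0.0854],[[0.081,-0.058,0],[0,0,0],0.0854],[[0.108,-0.077,0],[0,0,0],0.0854],[[0.135,-0.096,0],[0,0,0],0.0854]]'

```text
clock: 1.68
tcp_pos: [0.4469, -0.2873, 0.3007]
ee_rot: [[0.894, 0.447, 0.001], [0.447, -0.894, -0.0], [0.0, 0.001, -1.0]]
force: [0.6, -0.3, 0.3]
grip_width: 1.002
finger_force: 0.0
```

Call:
send_rows --targets '[[[0.027,-0.019,0],[0,0,0],0.0854],[[0.054,-0.038,0],[0,0,0],0.0854],[[0.081,-0.058,0],[0,0,0],0.0854],[[0.108,-0.077,0],[0,0,0],0.0854],[[0.135,-0.096,0],[0,0,0],0.0854]]'

```text
clock: 2.1
tcp_pos: [0.5247, -0.141, 0.3007]
ee_rot: [[0.894, 0.447, 0.001], [0.447, -0.894, -0.0], [0.0, 0.0, -1.0]]
force: [-0.0, -0.3, 0.2]
grip_width: 1.001
finger_force: 0.0
```

Call:
send_rows --targets '[[[0.02,-0.014,0],[0,0,-7],0.0854],[[0.04,-0.028,0],[0,0,-14],0.0854],[[0.06,-0.042,0],[0,0,-21],0.0854],[[0.08,-0.056,0],[0,0,-28],0.0854],[[0.1,-0.07,0],[0,0,-35],0.0854]]'

```text
clock: 2.52
tcp_pos: [0.5827, -0.0342, 0.3005]
ee_rot: [[0.471, 0.882, 0.0], [0.882, -0.471, -0.0], [0.0, 0.0, -1.0]]
force: [0.6, 0.3, -0.0]
grip_width: 1.002
finger_force: 0.0
```

Call:
send_rows --targets '[[[0,0,0],[0,0,-7],0.0854],[[0,0,0],[0,0,-14],0.0854],[[0,0,0],[0,0,-20],0.0854],[[0,0,0],[0,0,-20],0.0854],[[0,0,0],[0,0,-20],0.0854]]'

```text
clock: 2.93
tcp_pos: [0.5822, -0.0355, 0.3003]
ee_rot: [[0.15, 0.989, -0.0], [0.989, -0.15, 0.0], [0.0, -0.0, -1.0]]
force: [1.1, -0.9, 0.9]
grip_width: 1.001
finger_force: 0.0
```

Very precise. Now a wrist view, and re-measure.

```bash
python3 - <<'E'
from h import *
s=bot.snapshot("wrist");save(s,"w1.png");w=cloud(s);z=w[...,2]
np.save("w1.npy",w)
m=(z>.178)&(z<.2)&(abs(w[...,0]-.6)<.05)&(abs(w[...,1])<.05);p=w[m]
print(len(p))
if len(p)>5: print("knob",p.mean(0),cv2.minEnclosingCircle((p[:,:2]*1000).astype(np.float32)),np.median(p[:,2]))
m=(z>.13)&(z<.158)&(w[...,0]<.555)&(w[...,0]>.48)&(abs(w[...,1])<.12);p=w[m]
print("trough",len(p),cv2.minAreaRect((p[:,:2]*1000).astype(np.float32)),np.median(p[:,2]))
for t in ["lift_knob","trough","lift_column"]:
    print(t,[(np.round(x["centre"],3).tolist(),round(x["p"],2)) for x in bot.search_frame(t,s)])
E
```

```text
1130
knob [0.6056 0.0037 0.1894] ((605.709716796875, 3.1196846961975098), 17.84871482849121) 0.18958845779615344
trough 5553 ((531.0411376953125, 12.448341369628906), (152.22286987304688, 50.00748825073242), 83.50259399414062) 0.14291499395728968
lift_knob [([0.535, 0.011, 0.143], 0.67)]
trough [([0.534, 0.009, 0.145], 0.93)]
lift_column [([0.534, 0.013, 0.139], 0.65)]
```

View pics/w1.png

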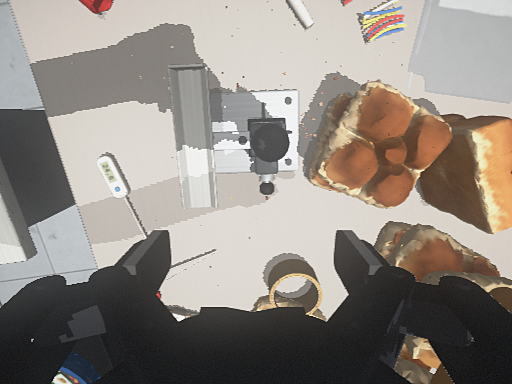

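The wrist view shows the knob at (270,140), the trough at (195,135) and bread clear on the right. Knob is at (0.6055, 0.0035) with its top at z 0.1895, and the stand's yaw is -6.5°.

Call:
send_rows --targets '[[[0.02,0.008,0.0],[0,0,-2],0.0854],[[0.042,0.0172,0.01],[0,0,-2],0.0854],[[0.042,0.0172,0.04],[0,0,-2],0.0854],[[0.042,0.0172,0.07],[0,0,-2],0.0854],[[0.042,0.0172,0.09],[0,0,-2],0.0854]]'

```text
clock: 3.55
tcp_pos: [0.6044, 0.0042, 0.2078]
ee_rot: [[0.112, 0.994, -0.003], [0.994, -0.112, -0.0], [-0.001, -0.003, -1.0]]
force: [-0.9, -0.4, -1.1]
grip_width: 0.998
finger_force: 0.0
```

Call:
send_rows --targets '[[[0,0,0.015],[0,0,0],0.0854],[[0,0,0.03],[0,0,0],0.0854],[[0,0,0.042],[0,0,0],0.0854],[[0,0,0.052],[0,0,0],0.0854],[[0,0,0.052],[0,0,0],0.0854]]'

```text
clock: 3.97
tcp_pos: [0.6041, 0.0036, 0.1562]
ee_rot: [[0.112, 0.994, -0.004], [0.994, -0.112, -0.0], [-0.001, -0.004, -1.0]]
force: [-0.9, -0.4, -0.8]
grip_width: 1.002
finger_force: 0.0
```

Call:
send_rows --targets '[[[0,0,0],[0,0,0],0.055],[[0,0,0],[0,0,0],0.045],[[0,0,0],[0,0,0],0.045],[[0,0,0],[0,0,0],0.045],[[0,0,0],[0,0,0],0.045]]'

```text
clock: 4.38
tcp_pos: [0.6058, 0.0038, 0.159]
ee_rot: [[0.112, 0.994, 0.001], [0.994, -0.112, 0.0], [0.0, 0.001, -1.0]]
force: [-0.4, -0.6, 0.6]
grip_width: 0.524
finger_force: 0.0
```

Call:
send_rows --targets '[[[0,0,0],[0,0,0],0.03],[[0,0,0],[0,0,0],0.02],[[0,0,0],[0,0,0],0.0],[[0,0,0],[0,0,0],0.0],[[0,0,0],[0,0,0],0.0]]'

```text
clock: 4.8
tcp_pos: [0.6056, 0.0038, 0.1591]
ee_rot: [[0.112, 0.994, 0.001], [0.994, -0.112, -0.0], [0.0, 0.001, -1.0]]
force: [-1.4, -0.0, 5.6]
grip_width: 0.381
finger_force: 59.1
```

Call:
send_rows --targets '[[[0,0,0],[0,0,0],0.0],[[0,0,0],[0,0,0],0.0],[[0,0,0],[0,0,0],0.0]]'

```text
clock: 5.05
tcp_pos: [0.6056, 0.0038, 0.1591]
ee_rot: [[0.112, 0.994, 0.001], [0.994, -0.112, -0.0], [0.0, 0.001, -1.0]]
force: [-0.6, -0.6, 5.4]
grip_width: 0.377
finger_force: 59.1
```

```bash
python3 - <<'E'
from h import *
for i in range(4):
  bot.snapshot("wrist");o=bot.get_obs();print(o["tcp_pos"],o["force"],o["grip_width"]*85.4,o["finger_force"],o["clock"])
print(bot.tcp_to_grasp)
E
```

```text
[0.6056 0.0038 0.1591] [-1.8141 -0.89    4.8771] 32.32750425992016 59.07083115336718 5.1
[0.6056 0.0038 0.1591] [-1.3187  0.0119  5.1647] 32.23025731280035 59.07103654841194 5.15
[0.6056 0.0038 0.1591] [-1.543  -0.5807  5.1347] 32.10188109986878 59.07087787374621 5.2
[0.6056 0.0039 0.1591] [-2.3872 -0.5946  5.6848] 32.06256751550869 59.07128386606928 5.25
-0.0187
```

Call:
send_rows --targets '[[[0,0,-0.0005],[0,0,0],0.0],[[0,0,-0.001],[0,0,0],0.0],[[0,0,-0.001],[0,0,0],0.0]]'

```text
clock: 5.5
tcp_pos: [0.6056, 0.0038, 0.1592]
ee_rot: [[0.112, 0.994, 0.0], [0.994, -0.112, 0.0], [0.0, 0.0, -1.0]]
force: [-0.6, 0.3, 2.1]
grip_width: 0.38
finger_force: 59.4
```

Call:
send_rows --targets '[[[0,0,-0.0005],[0,0,0],0.0],[[0,0,-0.001],[0,0,0],0.0],[[0,0,-0.001],[0,0,0],0.0]]'

```text
clock: 5.75
tcp_pos: [0.6055, 0.0038, 0.1595]
ee_rot: [[0.112, 0.994, -0.0], [0.994, -0.112, 0.0], [0.0, -0.0, -1.0]]
force: [2.8, -0.0, -4.7]
grip_width: 0.378
finger_force: 59.7
```

Call:
send_rows --targets '[[[0,0,-0.0005],[0,0,0],0.0],[[0,0,-0.001],[0,0,0],0.0],[[0,0,-0.001],[0,0,0],0.0]]'

```text
clock: 6.0
tcp_pos: [0.6056, 0.0038, 0.161]
ee_rot: [[0.112, 0.994, -0.0], [0.994, -0.112, 0.0], [0.0, -0.0, -1.0]]
force: [1.7, 0.8, -4.5]
grip_width: 0.378
finger_force: 59.8
```

The hand now holds the column: its weight is about 5 N, and the starting notch is at TCP z ≈ 0.1593. Continuing in 1 mm steps.

Call:
send_rows --targets '[[[0,0,-0.0005],[0,0,0],0.0],[[0,0,-0.001],[0,0,0],0.0],[[0,0,-0.001],[0,0,0],0.0]]'

```text
clock: 6.25
tcp_pos: [0.6055, 0.0038, 0.1624]
ee_rot: [[0.112, 0.994, 0.0], [0.994, -0.112, 0.0], [0.0, 0.0, -1.0]]
force: [1.7, -0.1, -4.7]
grip_width: 0.377
finger_force: 59.8
```

Call:
send_rows --targets '[[[0,0,-0.0005],[0,0,0],0.0],[[0,0,-0.001],[0,0,0],0.0],[[0,0,-0.001],[0,0,0],0.0]]'

```text
clock: 6.5
tcp_pos: [0.6055, 0.0038, 0.1635]
ee_rot: [[0.112, 0.994, 0.0], [0.994, -0.112, 0.0], [0.0, 0.0, -1.0]]
force: [2.3, 0.6, -3.7]
grip_width: 0.379
finger_force: 59.8
```

Call:
send_rows --targets '[[[0,0,-0.0005],[0,0,0],0.0],[[0,0,-0.001],[0,0,0],0.0],[[0,0,-0.001],[0,0,0],0.0]]'

```text
clock: 6.75
tcp_pos: [0.6056, 0.0038, 0.1645]
ee_rot: [[0.112, 0.994, 0.0], [0.994, -0.112, 0.0], [0.0, 0.0, -1.0]]
force: [2.3, 0.0, -3.9]
grip_width: 0.377
finger_force: 59.8
```

Call:
send_rows --targets '[[[0,0,-0.0005],[0,0,0],0.0],[[0,0,-0.001],[0,0,0],0.0],[[0,0,-0.001],[0,0,0],0.0]]'

```text
clock: 7.0
tcp_pos: [0.6055, 0.0038, 0.1653]
ee_rot: [[0.112, 0.994, 0.0], [0.994, -0.112, 0.0], [0.0, 0.0, -1.0]]
force: [2.8, 0.6, -4.9]
grip_width: 0.378
finger_force: 59.9
```

Call:
send_rows --targets '[[[0,0,-0.0005],[0,0,0],0.0],[[0,0,-0.001],[0,0,0],0.0],[[0,0,-0.001],[0,0,0],0.0]]'

```text
clock: 7.25
tcp_pos: [0.6055, 0.0039, 0.1657]
ee_rot: [[0.112, 0.994, -0.0], [0.994, -0.112, 0.0], [0.0, -0.0, -1.0]]
force: [5.2, 0.7, -8.6]
grip_width: 0.382
finger_force: 60.3
```

Call:
send_rows --targets '[[[0,0,-0.0005],[0,0,0],0.0],[[0,0,-0.001],[0,0,0],0.0],[[0,0,-0.001],[0,0,0],0.0]]'

```text
clock: 7.5
tcp_pos: [0.6055, 0.0038, 0.1659]
ee_rot: [[0.112, 0.994, -0.001], [0.994, -0.112, 0.0], [0.0, -0.001, -1.0]]
force: [6.5, 1.0, -13.8]
grip_width: 0.376
finger_force: 60.8
```

Call:
send_rows --targets '[[[0,0,-0.0005],[0,0,0],0.0],[[0,0,-0.001],[0,0,0],0.0],[[0,0,-0.001],[0,0,0],0.0]]'

```text
clock: 7.75
tcp_pos: [0.6055, 0.0038, 0.1665]
ee_rot: [[0.112, 0.994, -0.001], [0.994, -0.112, 0.001], [0.001, -0.001, -1.0]]
force: [7.1, 0.5, -14.6]
grip_width: 0.378
finger_force: 60.9
```

Call:
send_rows --targets '[[[0,0,-0.0005],[0,0,0],0.0],[[0,0,-0.001],[0,0,0],0.0],[[0,0,-0.001],[0,0,0],0.0]]'

```text
clock: 8.0
tcp_pos: [0.6054, 0.0039, 0.1672]
ee_rot: [[0.112, 0.994, -0.001], [0.994, -0.112, 0.001], [0.001, -0.001, -1.0]]
force: [7.0, 0.8, -16.6]
grip_width: 0.379
finger_force: 61.0
```

Call:
send_rows --targets '[[[0,0,-0.0005],[0,0,0],0.0],[[0,0,-0.001],[0,0,0],0.0],[[0,0,-0.001],[0,0,0],0.0]]'

```text
clock: 8.25
tcp_pos: [0.6054, 0.0038, 0.168]
ee_rot: [[0.112, 0.994, -0.001], [0.994, -0.112, 0.001], [0.001, -0.001, -1.0]]
force: [6.5, 0.9, -17.1]
grip_width: 0.374
finger_force: 61.1
```

Call:
send_rows --targets '[[[0,0,-0.0005],[0,0,0],0.0],[[0,0,-0.001],[0,0,0],0.0],[[0,0,-0.001],[0,0,0],0.0]]'

```text
clock: 8.5
tcp_pos: [0.6054, 0.0039, 0.1687]
ee_rot: [[0.112, 0.994, -0.001], [0.994, -0.112, 0.001], [0.001, -0.001, -1.0]]
force: [8.3, 1.2, -17.2]
grip_width: 0.383
finger_force: 61.2
```

Call:
send_rows --targets '[[[0,0,-0.0005],[0,0,0],0.0],[[0,0,-0.001],[0,0,0],0.0],[[0,0,-0.001],[0,0,0],0.0]]'

```text
clock: 8.75
tcp_pos: [0.6054, 0.0038, 0.1695]
ee_rot: [[0.112, 0.994, -0.001], [0.994, -0.112, 0.001], [0.001, -0.001, -1.0]]
force: [9.1, 0.8, -19.1]
grip_width: 0.375
finger_force: 61.3
```

Call:
send_rows --targets '[[[0,0,-0.0005],[0,0,0],0.0],[[0,0,-0.001],[0,0,0],0.0],[[0,0,-0.001],[0,0,0],0.0]]'

```text
clock: 9.0
tcp_pos: [0.6054, 0.0039, 0.1705]
ee_rot: [[0.112, 0.994, -0.001], [0.994, -0.112, 0.001], [0.001, -0.001, -1.0]]
force: [7.8, 0.5, -18.9]
grip_width: 0.379
finger_force: 61.4
```

Call:
send_rows --targets '[[[0,0,-0.0005],[0,0,0],0.0],[[0,0,-0.0005],[0,0,0],0.0],[[0,0,-0.0005],[0,0,0],0.0]]'

```text
clock: 9.25
tcp_pos: [0.6055, 0.0038, 0.1742]
ee_rot: [[0.112, 0.994, 0.0], [0.994, -0.112, -0.0], [-0.0, 0.0, -1.0]]
force: [3.6, 0.4, -5.5]
grip_width: 0.382
finger_force: 62.3
```

Call:
send_rows --targets '[[[0,0,-0.0005],[0,0,0],0.0],[[0,0,-0.0005],[0,0,0],0.0],[[0,0,-0.0005],[0,0,0],0.0]]'

```text
clock: 9.5
tcp_pos: [0.6055, 0.0038, 0.1749]
ee_rot: [[0.112, 0.994, 0.001], [0.994, -0.112, -0.0], [0.0, 0.001, -1.0]]
force: [3.2, -0.2, -4.5]
grip_width: 0.378
finger_force: 62.3
```

Call:
send_rows --targets '[[[0,0,-0.0005],[0,0,0],0.0],[[0,0,-0.0005],[0,0,0],0.0],[[0,0,-0.0005],[0,0,0],0.0]]'

```text
clock: 9.75
tcp_pos: [0.6055, 0.0038, 0.175]
ee_rot: [[0.112, 0.994, 0.0], [0.994, -0.112, 0.0], [0.0, 0.0, -1.0]]
force: [3.0, -0.4, -2.9]
grip_width: 0.378
finger_force: 62.3
```

Call:
send_rows --targets '[[[0,0,-0.0005],[0,0,0],0.0],[[0,0,-0.0005],[0,0,0],0.0],[[0,0,-0.0005],[0,0,0],0.0]]'

```text
clock: 10.0
tcp_pos: [0.6055, 0.0039, 0.1753]
ee_rot: [[0.112, 0.994, 0.0], [0.994, -0.112, 0.0], [0.0, 0.0, -1.0]]
force: [3.6, 0.5, -4.4]
grip_width: 0.376
finger_force: 62.3
```

Call:
send_rows --targets '[[[0,0,-0.0005],[0,0,0],0.0],[[0,0,-0.0005],[0,0,0],0.0],[[0,0,-0.0005],[0,0,0],0.0]]'

```text
clock: 10.25
tcp_pos: [0.6055, 0.0038, 0.1755]
ee_rot: [[0.112, 0.994, -0.0], [0.994, -0.112, 0.0], [0.0, -0.0, -1.0]]
force: [4.9, 0.6, -6.1]
grip_width: 0.38
finger_force: 62.1
```

Call:
send_rows --targets '[[[0,0,-0.0005],[0,0,0],0.0],[[0,0,-0.0005],[0,0,0],0.0],[[0,0,-0.0005],[0,0,0],0.0]]'

```text
clock: 10.5
tcp_pos: [0.6055, 0.0038, 0.1757]
ee_rot: [[0.112, 0.994, -0.0], [0.994, -0.112, 0.0], [0.0, -0.0, -1.0]]
force: [5.4, 0.2, -9.7]
grip_width: 0.377
finger_force: 62.0
```

Click 1 came at about 0.171. The second ramp has started.

Call:
send_rows --targets '[[[0,0,-0.0005],[0,0,0],0.0],[[0,0,-0.001],[0,0,0],0.0],[[0,0,-0.001],[0,0,0],0.0]]'

```text
clock: 10.75
tcp_pos: [0.6054, 0.0038, 0.1759]
ee_rot: [[0.112, 0.994, -0.001], [0.994, -0.112, 0.0], [0.0, -0.001, -1.0]]
force: [6.2, 0.9, -12.7]
grip_width: 0.378
finger_force: 61.8
```

Call:
send_rows --targets '[[[0,0,-0.0005],[0,0,0],0.0],[[0,0,-0.001],[0,0,0],0.0],[[0,0,-0.001],[0,0,0],0.0]]'

```text
clock: 11.0
tcp_pos: [0.6054, 0.0039, 0.1763]
ee_rot: [[0.112, 0.994, -0.001], [0.994, -0.112, 0.001], [0.001, -0.001, -1.0]]
force: [7.7, 1.1, -14.2]
grip_width: 0.376
finger_force: 61.7
```

Call:
send_rows --targets '[[[0,0,-0.0005],[0,0,0],0.0],[[0,0,-0.001],[0,0,0],0.0],[[0,0,-0.001],[0,0,0],0.0]]'

```text
clock: 11.25
tcp_pos: [0.6054, 0.0038, 0.1771]
ee_rot: [[0.112, 0.994, -0.001], [0.994, -0.112, 0.001], [0.001, -0.001, -1.0]]
force: [8.1, -0.2, -15.3]
grip_width: 0.377
finger_force: 61.6
```

Call:
send_rows --targets '[[[0,0,-0.0005],[0,0,0],0.0],[[0,0,-0.001],[0,0,0],0.0],[[0,0,-0.001],[0,0,0],0.0]]'

```text
clock: 11.5
tcp_pos: [0.6054, 0.0039, 0.1778]
ee_rot: [[0.112, 0.994, -0.001], [0.994, -0.112, 0.001], [0.001, -0.001, -1.0]]
force: [8.1, 1.3, -16.6]
grip_width: 0.373
finger_force: 61.5
```

Call:
send_rows --targets '[[[0,0,-0.0005],[0,0,0],0.0],[[0,0,-0.001],[0,0,0],0.0],[[0,0,-0.001],[0,0,0],0.0]]'

```text
clock: 11.75
tcp_pos: [0.6054, 0.0039, 0.1785]
ee_rot: [[0.112, 0.994, -0.001], [0.994, -0.112, 0.001], [0.001, -0.001, -1.0]]
force: [8.8, 2.0, -18.7]
grip_width: 0.378
finger_force: 61.4
```

Call:
send_rows --targets '[[[0,0,-0.0005],[0,0,0],0.0],[[0,0,-0.001],[0,0,0],0.0],[[0,0,-0.001],[0,0,0],0.0]]'

```text
clock: 12.0
tcp_pos: [0.6054, 0.0039, 0.1793]
ee_rot: [[0.112, 0.994, -0.002], [0.994, -0.112, 0.001], [0.001, -0.002, -1.0]]
force: [8.5, 1.0, -19.2]
grip_width: 0.378
finger_force: 61.4
```

Call:
send_rows --targets '[[[0,0,-0.0005],[0,0,0],0.0],[[0,0,-0.0005],[0,0,0],0.0],[[0,0,-0.0005],[0,0,0],0.0]]'

```text
clock: 12.25
tcp_pos: [0.6054, 0.0039, 0.1798]
ee_rot: [[0.112, 0.994, -0.002], [0.994, -0.112, 0.001], [0.001, -0.002, -1.0]]
force: [9.4, 1.5, -19.1]
grip_width: 0.375
finger_force: 61.4
```

Call:
send_rows --targets '[[[0,0,-0.0005],[0,0,0],0.0],[[0,0,-0.0005],[0,0,0],0.0],[[0,0,-0.0005],[0,0,0],0.0]]'

```text
clock: 12.5
tcp_pos: [0.6054, 0.0039, 0.1802]
ee_rot: [[0.112, 0.994, -0.002], [0.994, -0.112, 0.001], [0.001, -0.002, -1.0]]
force: [10.0, 0.5, -19.2]
grip_width: 0.375
finger_force: 61.4
```

Call:
send_rows --targets '[[[0,0,-0.0005],[0,0,0],0.0],[[0,0,-0.0005],[0,0,0],0.0],[[0,0,-0.0005],[0,0,0],0.0]]'

```text
clock: 12.75
tcp_pos: [0.6055, 0.0038, 0.1833]
ee_rot: [[0.112, 0.994, -0.001], [0.994, -0.112, 0.0], [0.0, -0.001, -1.0]]
force: [2.9, -0.3, -4.0]
grip_width: 0.379
finger_force: 62.4
```

Call:
send_rows --targets '[[[0,0,-0.0005],[0,0,0],0.0],[[0,0,-0.0005],[0,0,0],0.0],[[0,0,-0.0005],[0,0,0],0.0]]'

```text
clock: 13.0
tcp_pos: [0.6055, 0.0038, 0.1848]
ee_rot: [[0.112, 0.994, 0.001], [0.994, -0.112, -0.0], [0.0, 0.001, -1.0]]
force: [4.7, -0.3, -4.2]
grip_width: 0.379
finger_force: 62.4
```

Click 2 came at about 0.1805.

Call:
send_rows --targets '[[[0,0,-0.0005],[0,0,0],0.0],[[0,0,-0.001],[0,0,0],0.0],[[0,0,-0.001],[0,0,0],0.0]]'

```text
clock: 13.25
tcp_pos: [0.6055, 0.0038, 0.1857]
ee_rot: [[0.112, 0.994, 0.0], [0.994, -0.112, 0.0], [0.0, 0.0, -1.0]]
force: [4.0, 0.3, -4.5]
grip_width: 0.379
finger_force: 62.4
```

Call:
send_rows --targets '[[[0,0,-0.0005],[0,0,0],0.0],[[0,0,-0.001],[0,0,0],0.0],[[0,0,-0.001],[0,0,0],0.0]]'

```text
clock: 13.5
tcp_pos: [0.6055, 0.0038, 0.1865]
ee_rot: [[0.112, 0.994, 0.0], [0.994, -0.112, 0.0], [0.0, 0.0, -1.0]]
force: [3.7, 0.1, -3.4]
grip_width: 0.379
finger_force: 62.4
```

Call:
send_rows --targets '[[[0,0,-0.0005],[0,0,0],0.0],[[0,0,-0.001],[0,0,0],0.0],[[0,0,-0.001],[0,0,0],0.0]]'

```text
clock: 13.75
tcp_pos: [0.6055, 0.0038, 0.1874]
ee_rot: [[0.112, 0.994, 0.0], [0.994, -0.112, 0.0], [0.0, 0.0, -1.0]]
force: [3.7, -0.7, -4.3]
grip_width: 0.382
finger_force: 62.4
```

Call:
send_rows --targets '[[[0,0,-0.0005],[0,0,0],0.0],[[0,0,-0.001],[0,0,0],0.0],[[0,0,-0.001],[0,0,0],0.0]]'

```text
clock: 14.0
tcp_pos: [0.6055, 0.0038, 0.1885]
ee_rot: [[0.112, 0.994, 0.0], [0.994, -0.112, 0.0], [0.0, 0.0, -1.0]]
force: [4.4, -0.6, -3.9]
grip_width: 0.381
finger_force: 62.4
```

Call:
send_rows --targets '[[[0,0,-0.0005],[0,0,0],0.0],[[0,0,-0.001],[0,0,0],0.0],[[0,0,-0.001],[0,0,0],0.0]]'

```text
clock: 14.25
tcp_pos: [0.6055, 0.0038, 0.1893]
ee_rot: [[0.112, 0.994, 0.0], [0.994, -0.112, 0.0], [0.0, 0.0, -1.0]]
force: [5.3, 0.5, -4.8]
grip_width: 0.377
finger_force: 62.3
```

Call:
send_rows --targets '[[[0,0,-0.0005],[0,0,0],0.0],[[0,0,-0.001],[0,0,0],0.0],[[0,0,-0.001],[0,0,0],0.0]]'

```text
clock: 14.5
tcp_pos: [0.6055, 0.0038, 0.1896]
ee_rot: [[0.112, 0.994, -0.0], [0.994, -0.112, 0.0], [0.0, -0.0, -1.0]]
force: [6.3, -0.0, -8.3]
grip_width: 0.375
finger_force: 62.2
```

Call:
send_rows --targets '[[[0,0,-0.0005],[0,0,0],0.0],[[0,0,-0.001],[0,0,0],0.0],[[0,0,-0.001],[0,0,0],0.0]]'

```text
clock: 14.75
tcp_pos: [0.6054, 0.0038, 0.1898]
ee_rot: [[0.112, 0.994, -0.001], [0.994, -0.112, 0.0], [0.0, -0.001, -1.0]]
force: [6.6, 1.4, -10.4]
grip_width: 0.375
finger_force: 61.9
```

Call:
send_rows --targets '[[[0,0,-0.0005],[0,0,0],0.0],[[0,0,-0.001],[0,0,0],0.0],[[0,0,-0.001],[0,0,0],0.0]]'

```text
clock: 15.0
tcp_pos: [0.6054, 0.0038, 0.1901]
ee_rot: [[0.112, 0.994, -0.001], [0.994, -0.112, 0.001], [0.001, -0.001, -1.0]]
force: [8.2, 1.2, -13.8]
grip_width: 0.377
finger_force: 61.8
```

Call:
send_rows --targets '[[[0,0,-0.0005],[0,0,0],0.0],[[0,0,-0.001],[0,0,0],0.0],[[0,0,-0.001],[0,0,0],0.0]]'

```text
clock: 15.25
tcp_pos: [0.6054, 0.0038, 0.1908]
ee_rot: [[0.112, 0.994, -0.001], [0.994, -0.112, 0.001], [0.001, -0.001, -1.0]]
force: [8.5, 1.4, -14.6]
grip_width: 0.379
finger_force: 61.7
```

Call:
send_rows --targets '[[[0,0,-0.0005],[0,0,0],0.0],[[0,0,-0.001],[0,0,0],0.0],[[0,0,-0.001],[0,0,0],0.0]]'

```text
clock: 15.5
tcp_pos: [0.6054, 0.0038, 0.1916]
ee_rot: [[0.112, 0.994, -0.001], [0.994, -0.112, 0.001], [0.001, -0.002, -1.0]]
force: [8.9, 1.1, -16.5]
grip_width: 0.377
finger_force: 61.6
```

Call:
send_rows --targets '[[[0,0,-0.0005],[0,0,0],0.0],[[0,0,-0.001],[0,0,0],0.0],[[0,0,-0.001],[0,0,0],0.0]]'

```text
clock: 15.75
tcp_pos: [0.6054, 0.0039, 0.1922]
ee_rot: [[0.112, 0.994, -0.002], [0.994, -0.112, 0.001], [0.001, -0.002, -1.0]]
force: [8.5, 1.1, -17.8]
grip_width: 0.378
finger_force: 61.5
```

Call:
send_rows --targets '[[[0,0,-0.0005],[0,0,0],0.0],[[0,0,-0.001],[0,0,0],0.0],[[0,0,-0.001],[0,0,0],0.0]]'

```text
clock: 16.0
tcp_pos: [0.6054, 0.0039, 0.193]
ee_rot: [[0.112, 0.994, -0.002], [0.994, -0.112, 0.001], [0.001, -0.002, -1.0]]
force: [9.9, 0.6, -18.3]
grip_width: 0.376
finger_force: 61.5
```

Call:
send_rows --targets '[[[0,0,-0.0005],[0,0,0],0.0],[[0,0,-0.0005],[0,0,0],0.0],[[0,0,-0.0005],[0,0,0],0.0]]'

```text
clock: 16.25
tcp_pos: [0.6054, 0.0039, 0.1935]
ee_rot: [[0.112, 0.994, -0.002], [0.994, -0.112, 0.001], [0.001, -0.002, -1.0]]
force: [9.2, 1.1, -18.2]
grip_width: 0.376
finger_force: 61.5
```

Call:
send_rows --targets '[[[0,0,-0.0005],[0,0,0],0.0],[[0,0,-0.0005],[0,0,0],0.0],[[0,0,-0.0005],[0,0,0],0.0]]'

```text
clock: 16.5
tcp_pos: [0.6054, 0.0039, 0.194]
ee_rot: [[0.112, 0.994, -0.002], [0.994, -0.112, 0.001], [0.001, -0.002, -1.0]]
force: [9.4, 1.0, -18.5]
grip_width: 0.381
finger_force: 61.5
```

Call:
send_rows --targets '[[[0,0,-0.0005],[0,0,0],0.0],[[0,0,-0.0005],[0,0,0],0.0],[[0,0,-0.0005],[0,0,0],0.0]]'

```text
clock: 16.75
tcp_pos: [0.6054, 0.0038, 0.1945]
ee_rot: [[0.112, 0.994, -0.002], [0.994, -0.112, 0.001], [0.001, -0.002, -1.0]]
force: [9.7, 0.1, -18.4]
grip_width: 0.376
finger_force: 61.5
```

Call:
send_rows --targets '[[[0,0,-0.0005],[0,0,0],0.0],[[0,0,-0.0005],[0,0,0],0.0],[[0,0,-0.0005],[0,0,0],0.0]]'

```text
clock: 17.0
tcp_pos: [0.6055, 0.0038, 0.1979]
ee_rot: [[0.112, 0.994, -0.001], [0.994, -0.112, 0.0], [0.0, -0.001, -1.0]]
force: [4.7, -0.3, -3.4]
grip_width: 0.376
finger_force: 62.4
```

Click 3. Now letting it down softly.

Call:
send_rows --targets '[[[0,0,0.0003],[0,0,0],0.0],[[0,0,0.0006],[0,0,0],0.0],[[0,0,0.001],[0,0,0],0.0]]'

```text
clock: 17.25
tcp_pos: [0.6055, 0.0039, 0.1977]
ee_rot: [[0.112, 0.994, 0.0], [0.994, -0.112, -0.0], [0.0, 0.0, -1.0]]
force: [2.8, -0.6, -4.6]
grip_width: 0.377
finger_force: 62.4
```

Call:
send_rows --targets '[[[0,0,0.0003],[0,0,0],0.0],[[0,0,0.0006],[0,0,0],0.0],[[0,0,0.001],[0,0,0],0.0]]'

```text
clock: 17.5
tcp_pos: [0.6055, 0.0039, 0.1965]
ee_rot: [[0.112, 0.994, 0.0], [0.994, -0.112, 0.0], [0.0, 0.0, -1.0]]
force: [5.0, -0.3, -3.9]
grip_width: 0.381
finger_force: 62.4
```

Call:
send_rows --targets '[[[0,0,0.0002],[0,0,0],0.0],[[0,0,0.0005],[0,0,0],0.0],[[0,0,0.0005],[0,0,0],0.0]]'

```text
clock: 17.75
tcp_pos: [0.6055, 0.0038, 0.1958]
ee_rot: [[0.112, 0.994, 0.0], [0.994, -0.112, 0.0], [0.0, 0.0, -1.0]]
force: [4.6, 0.4, -3.5]
grip_width: 0.38
finger_force: 62.4
```

Call:
send_rows --targets '[[[0,0,0.0002],[0,0,0],0.0],[[0,0,0.0005],[0,0,0],0.0],[[0,0,0.0005],[0,0,0],0.0]]'

```text
clock: 18.0
tcp_pos: [0.6055, 0.0039, 0.1954]
ee_rot: [[0.112, 0.994, 0.0], [0.994, -0.112, 0.0], [0.0, 0.0, -1.0]]
force: [4.7, -0.4, -2.8]
grip_width: 0.378
finger_force: 62.4
```

Call:
send_rows --targets '[[[0,0,0.0002],[0,0,0],0.0],[[0,0,0.0005],[0,0,0],0.0],[[0,0,0.0005],[0,0,0],0.0]]'

```text
clock: 18.25
tcp_pos: [0.6055, 0.0038, 0.1953]
ee_rot: [[0.112, 0.994, 0.0], [0.994, -0.112, -0.0], [0.0, 0.0, -1.0]]
force: [3.1, -0.3, -1.7]
grip_width: 0.378
finger_force: 62.6
```

Call:
send_rows --targets '[[[0,0,0.0002],[0,0,0],0.0],[[0,0,0.0005],[0,0,0],0.0],[[0,0,0.0005],[0,0,0],0.0]]'

```text
clock: 18.5
tcp_pos: [0.6055, 0.0038, 0.1952]
ee_rot: [[0.112, 0.994, 0.001], [0.994, -0.112, -0.0], [-0.0, 0.001, -1.0]]
force: [1.8, 0.1, 3.1]
grip_width: 0.378
finger_force: 62.9
```

Call:
send_rows --targets '[[[0,0,0.0002],[0,0,0],0.0],[[0,0,0.0005],[0,0,0],0.0],[[0,0,0.0005],[0,0,0],0.0]]'

```text
clock: 18.75
tcp_pos: [0.6056, 0.0038, 0.1951]
ee_rot: [[0.112, 0.994, 0.001], [0.994, -0.112, -0.0], [-0.0, 0.001, -1.0]]
force: [0.9, -0.3, 6.3]
grip_width: 0.377
finger_force: 63.0
```

The pawl carries it. I'll ease the push off half a millimetre, then open.

Call:
send_rows --targets '[[[0,0,-0.0006],[0,0,0],0.0],[[0,0,-0.0006],[0,0,0],0.0],[[0,0,-0.0006],[0,0,0],0.0]]'

```text
clock: 19.0
tcp_pos: [0.6055, 0.0038, 0.1951]
ee_rot: [[0.112, 0.994, 0.001], [0.994, -0.112, -0.0], [0.0, 0.001, -1.0]]
force: [1.4, -0.2, 6.1]
grip_width: 0.375
finger_force: 63.0
```

Call:
send_rows --targets '[[[0,0,0],[0,0,0],0.036],[[0,0,0],[0,0,0],0.045],[[0,0,0],[0,0,0],0.06],[[0,0,0],[0,0,0],0.0854],[[0,0,0],[0,0,0],0.0854]]'

```text
clock: 19.42
tcp_pos: [0.6045, 0.0039, 0.1936]
ee_rot: [[0.112, 0.994, -0.003], [0.994, -0.112, 0.0], [-0.0, -0.003, -1.0]]
force: [0.4, 0.6, 0.0]
grip_width: 0.924
finger_force: 0.0
```

Call:
send_rows --targets '[[[0,0,0],[0,0,0],0.0854],[[0,0,-0.01],[0,0,0],0.0854],[[0,0,-0.035],[0,0,0],0.0854],[[0,0,-0.07],[0,0,0],0.0854],[[0,0,-0.11],[0,0,0],0.0854]]'

```text
clock: 19.83
tcp_pos: [0.6042, 0.0037, 0.3047]
ee_rot: [[0.112, 0.994, -0.004], [0.994, -0.112, 0.0], [-0.0, -0.004, -1.0]]
force: [0.7, -0.0, -1.4]
grip_width: 0.999
finger_force: 0.0
```

Call:
send_rows --targets '[[[0.03,-0.012,0],[0,0,0],0.0854],[[0.066,-0.027,0],[0,0,0],0.0854],[[0.102,-0.042,0],[0,0,0],0.0854],[[0.138,-0.057,0],[0,0,0],0.0854],[[0.174,-0.072,0],[0,0,0],0.0854]]'

```text
clock: 20.25
tcp_pos: [0.5526, 0.1864, 0.3056]
ee_rot: [[0.112, 0.994, 0.001], [0.994, -0.112, 0.0], [0.001, 0.001, -1.0]]
force: [-0.0, 0.6, 0.9]
grip_width: 1.002
finger_force: 0.0
```

Call:
send_rows --targets '[[[0.03,-0.012,0],[0,0,0],0.0854],[[0.05,-0.03,0],[0,0,0],0.0854],[[0.05,-0.03,0],[0,0,0],0.0854],[[0.05,-0.03,0],[0,0,0],0.0854]]'

```text
clock: 20.58
tcp_pos: [0.5278, 0.2402, 0.3055]
ee_rot: [[0.107, 0.994, 0.001], [0.994, -0.107, 0.001], [0.001, 0.0, -1.0]]
force: [0.0, -0.7, -0.4]
grip_width: 1.0
finger_force: 0.0
```

```bash
python3 - <<'E'
from h import *
s=bot.snapshot("wrist");save(s,"w2.png");w=cloud(s);z=w[...,2]
m=(z>.008)&(z<.06)&(abs(w[...,0]-.53)<.1)&(abs(w[...,1]-.31)<.05);m=m&~np.isnan(z)
n,l,st,c=cv2.connectedComponentsWithStats(m.astype(np.uint8));k=1+np.argmax(st[1:,4]);p=w[l==k]
print("roll",len(p),cv2.minAreaRect((p[:,:2]*1000).astype(np.float32)),np.percentile(p[:,2],98),p.min(0),p.max(0))
print([(np.round(x["centre"],3).tolist(),round(x["p"],2)) for x in bot.search_frame("wafer_center",s)])
t=bot.snapshot("top");w=cloud(t);z=w[...,2]
m=np.zeros(z.shape,bool);m[125:150,340:370]=1;m&=(z>.2);p=w[m];print("knob",np.median(p,0),len(p))
m=np.zeros(z.shape,bool);m[155:190,310:385]=1;m&=(z>.15)&(w[...,0]<.55);p=w[m]
print("trough",cv2.minAreaRect((p[:,:2]*1000).astype(np.float32)),np.median(p[:,2]))
rel([.531,.3105,.15],176.3)
E
```

```text
roll 2051 ((534.5182495117188, 310.9266662597656), (37.89420700073242, 126.28499603271484), 85.2496109008789) 0.037584175051510516 [0.4705 0.287  0.0098] [0.5987 0.3318 0.0393]
[([0.535, 0.306, 0.029], 0.88), ([0.373, 0.261, 0.032], 0.63)]
knob [0.5995 0.006  0.2238] 171
trough ((431.5187072753906, 36.86993408203125), (108.80503845214844, 283.3697509765625), 36.64500427246094) 0.7202777547171195
shift [ 0.0741 -0.0077  0.1546] turn z -92.8796875614957 yaw 83.4203124385043 tcp [0.53   0.2362 0.3047] t 20.7333
```

View pics/w2.png

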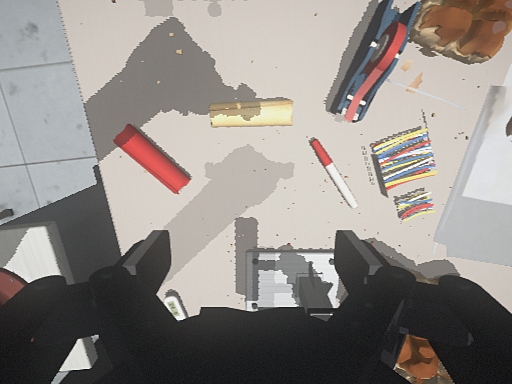

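Wrist view: the roll is at (250,112), with the red roll to the left and nothing close by. Centre (0.5345, 0.311), axis yaw 175.2°. The knob reads 36 mm higher than before.

Call:
send_rows --targets '[[[0.015,0,0.02],[0,0,-7],0.0854],[[0.03,-0.001,0.04],[0,0,-14],0.0854],[[0.045,-0.002,0.06],[0,0,-21],0.0854],[[0.06,-0.003,0.08],[0,0,-28],0.0854],[[0.0748,-0.0041,0.1],[0,0,-35],0.0854]]'

```text
clock: 21.15
tcp_pos: [0.5349, 0.3113, 0.2036]
ee_rot: [[-0.48, 0.877, 0.001], [0.877, 0.48, -0.001], [-0.001, 0.0, -1.0]]
force: [-0.8, 0.3, 0.4]
grip_width: 1.002
finger_force: 0.0
```

Call:
send_rows --targets '[[[0,0,0.02],[0,0,-7],0.0854],[[0,0,0.04],[0,0,-14],0.0854],[[0,0,0.06],[0,0,-21],0.0854],[[0,0,0.08],[0,0,-28],0.0854],[[0,0,0.1],[0,0,-35],0.0854]]'

```text
clock: 21.57
tcp_pos: [0.535, 0.3105, 0.1033]
ee_rot: [[-0.897, 0.443, 0.001], [0.443, 0.897, -0.001], [-0.001, -0.001, -1.0]]
force: [-0.0, -0.2, -0.2]
grip_width: 0.999
finger_force: 0.0
```

Call:
send_rows --targets '[[[0,0,0],[0,0,-7],0.075],[[0,0,0],[0,0,-14],0.07],[[0,0,0],[0,0,-21.8],0.065],[[0,0,0],[0,0,-21.8],0.065],[[0,0,0],[0,0,-21.8],0.065]]'

```text
clock: 21.98
tcp_pos: [0.5346, 0.311, 0.1041]
ee_rot: [[-0.996, 0.086, -0.0], [0.086, 0.996, -0.001], [0.0, -0.001, -1.0]]
force: [-1.1, -0.4, 0.3]
grip_width: 0.765
finger_force: 0.0
```

```bash
python3 - <<'E'
from h import *
s=bot.snapshot("wrist");save(s,"w3.png")
rel([.5345,.311,.010],175.25)
E
```

```text
shift [-0.0001 -0.0003  0.0943] turn z -0.17510555303667275 yaw 175.07489444696333 tcp [0.5344 0.3113 0.1043] t 22.0333
```

View pics/w3.png

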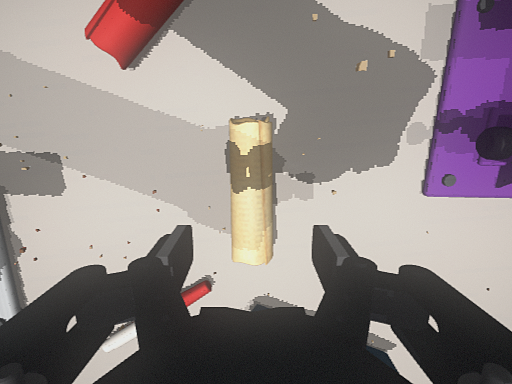

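The roll lies centred between the pads, at (250,190). Descending and closing gently.

Call:
send_rows --targets '[[[0,0,0.03],[0,0,0],0.065],[[0,0,0.06],[0,0,0],0.065],[[0,0,0.085],[0,0,0],0.06],[[0,0,0.094],[0,0,0],0.055],[[0,0,0.094],[0,0,0],0.05]]'

```text
clock: 22.45
tcp_pos: [0.5325, 0.311, 0.0082]
ee_rot: [[-0.997, 0.082, -0.003], [0.082, 0.997, -0.004], [0.003, -0.004, -1.0]]
force: [0.3, 0.9, 0.0]
grip_width: 0.587
finger_force: 0.0
```

Call:
send_rows --targets '[[[0,0,0],[0,0,0],0.044],[[0,0,0],[0,0,0],0.042],[[0,0,0],[0,0,0],0.04],[[0,0,0],[0,0,0],0.038],[[0,0,0],[0,0,0],0.037]]'

```text
clock: 22.87
tcp_pos: [0.534, 0.313, 0.0116]
ee_rot: [[-0.997, 0.081, 0.002], [0.081, 0.997, 0.001], [-0.002, 0.001, -1.0]]
force: [-0.1, 0.2, -0.5]
grip_width: 0.433
finger_force: 0.1
```

Call:
send_rows --targets '[[[0,0,0],[0,0,0],0.036],[[0,0,0],[0,0,0],0.036],[[0,0,0],[0,0,0],0.036],[[0,0,0],[0,0,0],0.036]]'

```text
clock: 23.2
tcp_pos: [0.534, 0.313, 0.0116]
ee_rot: [[-0.997, 0.081, 0.002], [0.081, 0.997, 0.001], [-0.002, 0.001, -1.0]]
force: [-0.1, -1.6, 5.8]
grip_width: 0.423
finger_force: 13.0
```

Held at 13 N. Lifting slowly.

Call:
send_rows --targets '[[[0,0,-0.002],[0,0,0],0.036],[[0,0,-0.005],[0,0,0],0.036],[[0,0,-0.01],[0,0,0],0.036],[[0,0,-0.018],[0,0,0],0.036],[[0,0,-0.03],[0,0,0],0.036]]'

```text
clock: 23.62
tcp_pos: [0.5328, 0.3121, 0.0403]
ee_rot: [[-0.997, 0.081, -0.002], [0.081, 0.997, -0.001], [0.002, -0.001, -1.0]]
force: [0.7, 0.1, -0.2]
grip_width: 0.429
finger_force: 12.7
```

```bash
python3 - <<'E'
from h import *
o=bot.get_obs();print(o["force"],o["grip_width"]*85.4,o["finger_force"])
s=bot.snapshot("wrist");save(s,"w4.png");t=bot.snapshot("top");w=cloud(t)
print(w[165:190:4,243])
E
```

```text
[ 0.7445  0.0831 -0.2235] 36.66180223314886 12.713765054941177
[[0.5028 0.2972 0.2476]
 [0.5008 0.2983 0.2151]
 [0.498  0.2993 0.1836]
 [0.5166 0.3049 0.0629]
 [0.5046 0.3041 0.0626]
 [0.4934 0.3036 0.059 ]
 [0.4828 0.3032 0.0525]]
```

View pics/w4.png

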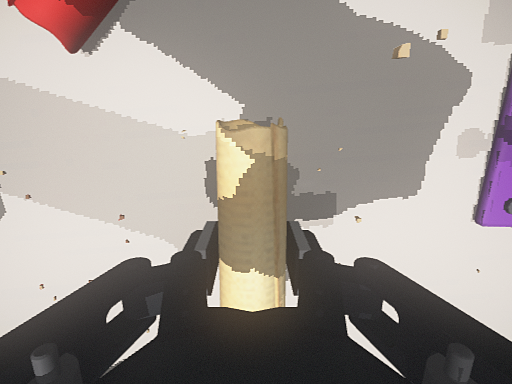

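Held level, at (252,210). Lifting and carrying it over the trough.

Call:
send_rows --targets '[[[0,0,-0.025],[0,0,0],0.036],[[0,0,-0.055],[0,0,0],0.036],[[0,0,-0.09],[0,0,0],0.036],[[0,0,-0.125],[0,0,0],0.036],[[0,0,-0.16],[0,0,0],0.036]]'

```text
clock: 24.13
tcp_pos: [0.5331, 0.3124, 0.2022]
ee_rot: [[-0.997, 0.08, -0.0], [0.08, 0.997, 0.0], [0.0, 0.0, -1.0]]
force: [0.5, 1.0, 0.9]
grip_width: 0.427
finger_force: 12.8
```

Call:
send_rows --targets '[[[0,0,-0.03],[0,0,6],0.036],[[0,0,-0.055],[0,0,12],0.036],[[0,0,-0.075],[0,0,18],0.036],[[0,0,-0.09],[0,0,24],0.036],[[0,0,-0.1],[0,0,30],0.036]]'

```text
clock: 24.55
tcp_pos: [0.5335, 0.3133, 0.303]
ee_rot: [[-0.82, 0.572, 0.003], [0.572, 0.82, 0.002], [-0.001, 0.003, -1.0]]
force: [0.3, 0.3, -0.4]
grip_width: 0.424
finger_force: 12.8
```

Call:
send_rows --targets '[[[0,0,0],[0,0,6],0.036],[[0,0,0],[0,0,12],0.036],[[0,0,0],[0,0,18],0.036],[[0,0,0],[0,0,24],0.036],[[0,0,0],[0,0,30],0.036]]'

```text
clock: 24.97
tcp_pos: [0.533, 0.3126, 0.3006]
ee_rot: [[-0.424, 0.906, -0.0], [0.906, 0.424, 0.0], [0.0, -0.0, -1.0]]
force: [-0.3, -0.5, -0.8]
grip_width: 0.427
finger_force: 12.8
```

Call:
send_rows --targets '[[[0,0,0],[0,0,6],0.036],[[0,0,0],[0,0,12],0.036],[[0,0,0],[0,0,18],0.036],[[0,0,0],[0,0,25],0.036],[[0,0,0],[0,0,31.8],0.036]]'

```text
clock: 25.38
tcp_pos: [0.533, 0.3127, 0.3005]
ee_rot: [[0.117, 0.993, -0.0], [0.993, -0.117, 0.0], [0.0, -0.0, -1.0]]
force: [0.5, -0.5, -0.7]
grip_width: 0.428
finger_force: 12.8
```

```bash
python3 - <<'E'
from h import *
rel([.526,.0126,.30],83.5)
E
```

```text
shift [-0.2988  0.0282  0.0005] turn z -0.23190627195290858 yaw 83.26809372804709 tcp [0.533  0.3127 0.3005] t 25.3833
```

Call:
send_rows --targets '[[[-0.02,0.002,0],[0,0,0],0.036],[[-0.05,0.005,0],[0,0,0],0.036],[[-0.085,0.008,0],[0,0,0],0.036],[[-0.12,0.011,0],[0,0,0],0.036],[[-0.155,0.0145,0],[0,0,0],0.036]]'

```text
clock: 25.8
tcp_pos: [0.5298, 0.1558, 0.3006]
ee_rot: [[0.111, 0.994, 0.0], [0.994, -0.111, 0.0], [0.0, 0.0, -1.0]]
force: [0.6, -0.1, -0.3]
grip_width: 0.423
finger_force: 12.8
```

Call:
send_rows --targets '[[[-0.035,0.003,0],[0,0,0],0.036],[[-0.07,0.0065,0],[0,0,0],0.036],[[-0.105,0.01,0],[0,0,0],0.036],[[-0.13,0.0125,0],[0,0,0],0.036],[[-0.144,0.0137,0],[0,0,0],0.036]]'

```text
clock: 26.22
tcp_pos: [0.5276, 0.0076, 0.3004]
ee_rot: [[0.118, 0.993, -0.0], [0.993, -0.118, -0.003], [-0.003, 0.0, -1.0]]
force: [-0.3, 0.2, -0.2]
grip_width: 0.423
finger_force: 12.8
```

Call:
send_rows --targets '[[[0,0,0.01],[0,0,0],0.036],[[0,0,0.025],[0,0,0],0.036],[[0,0,0.04],[0,0,0],0.036],[[0,0,0.05],[0,0,0],0.036],[[0,0,0.05],[0,0,0],0.036]]'

```text
clock: 26.63
tcp_pos: [0.5261, 0.0137, 0.2478]
ee_rot: [[0.109, 0.994, -0.006], [0.994, -0.109, 0.001], [0.0, -0.006, -1.0]]
force: [-0.1, -0.3, -0.8]
grip_width: 0.422
finger_force: 12.8
```

```bash
python3 - <<'E'
from h import *
t=bot.snapshot("top");s=bot.snapshot("wrist")
w=cloud(s);z=w[...,2]
a=cv2.resize(s["color"],(512,384));c=cv2.resize(t["color"][130:210,300:400],(480,384),interpolation=cv2.INTER_CUBIC)
cv2.imwrite("pics/w5.png",cv2.resize(np.hstack([a,c])[...,::-1],(800,310)))
np.save("w5.npy",w)
m=(z>.165)&(z<.20)&(w[...,0]>.48)&(w[...,0]<.56)&(w[...,1]<.11)
p=w[m];print("trough part",len(p),p.min(0),p.max(0));
for y0 in np.arange(-.07,.1,.01):
  q=p[abs(p[:,1]-y0)<.005]
  if len(q)>10: print(round(y0,3),len(q),q[:,0].min(),q[:,0].max(),q[:,2].min(),np.median(q[:,2]))
rel([.526,.0126,.1906],83.5)
E
```

```text
trough part 1177 [ 0.5137 -0.0011  0.1701] [0.56   0.0904 0.1926]
0.0 43 0.5550488580728173 0.5598926381351135 0.17388990693201256 0.17506484928319724
0.01 56 0.5554429069984184 0.5599533390949323 0.1733519579995601 0.17517074501211563
0.02 22 0.5570259660953918 0.5598102408466235 0.17014745071971737 0.1747633201948182
0.07 112 0.5350717803082202 0.5529870082628392 0.17658852027128893 0.17883300628207655
0.08 676 0.5136602328008455 0.5545942010227938 0.17662091364051147 0.1788538534661972
0.09 268 0.5146680815851331 0.5513068199082745 0.17737112135521294 0.19054225782303913
shift [-0.0012 -0.0017  0.0596] turn z 0.1781608194662283 yaw 83.67816081946623 tcp [0.5279 0.0135 0.2502] t 26.7333
```

View pics/w5.png

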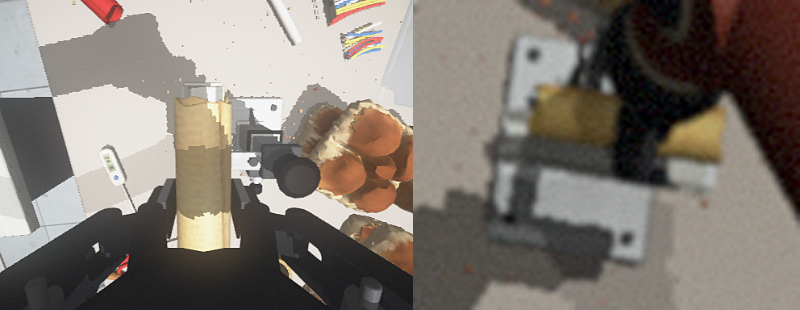

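Left half (wrist): the roll, seen at (205,150), lines up with the trough, whose end wall is at (203,88). The floor reads z 0.1788, as expected. Lowering slowly.

Call:
send_rows --targets '[[[0,-0.0015,0.01],[0,0,0],0.036],[[0,-0.0015,0.022],[0,0,0],0.036],[[0,-0.0015,0.035],[0,0,0],0.036],[[0,-0.0015,0.045],[0,0,0],0.036],[[0,-0.0015,0.051],[0,0,0],0.036]]'

```text
clock: 27.15
tcp_pos: [0.5265, 0.0129, 0.199]
ee_rot: [[0.111, 0.994, -0.0], [0.994, -0.111, 0.0], [0.0, -0.0, -1.0]]
force: [0.4, -1.0, -0.0]
grip_width: 0.428
finger_force: 12.8
```

Call:
send_rows --targets '[[[0,0,0.001],[0,0,0],0.036],[[0,0,0.002],[0,0,0],0.036],[[0,0,0.003],[0,0,0],0.036],[[0,0,0.004],[0,0,0],0.036],[[0,0,0.004],[0,0,0],0.036]]'

```text
clock: 27.57
tcp_pos: [0.5267, 0.0125, 0.1958]
ee_rot: [[0.112, 0.994, 0.001], [0.994, -0.112, 0.0], [0.0, 0.001, -1.0]]
force: [-0.4, -0.6, -0.4]
grip_width: 0.427
finger_force: 12.8
```

Call:
send_rows --targets '[[[0,0,0.001],[0,0,0],0.036],[[0,0,0.002],[0,0,0],0.036],[[0,0,0.002],[0,0,0],0.036],[[0,0,0.002],[0,0,0],0.036],[[0,0,0.002],[0,0,0],0.036]]'

```text
clock: 27.98
tcp_pos: [0.5265, 0.0125, 0.1935]
ee_rot: [[0.112, 0.994, 0.0], [0.994, -0.112, 0.0], [0.0, 0.0, -1.0]]
force: [0.7, 1.0, -1.5]
grip_width: 0.424
finger_force: 12.8
```

Call:
send_rows --targets '[[[0,0,0.0005],[0,0,0],0.036],[[0,0,0.001],[0,0,0],0.036],[[0,0,0.001],[0,0,0],0.036],[[0,0,0.001],[0,0,0],0.036]]'

```text
clock: 28.32
tcp_pos: [0.5265, 0.0125, 0.1924]
ee_rot: [[0.112, 0.994, -0.0], [0.994, -0.112, 0.0], [0.0, -0.0, -1.0]]
force: [-0.1, 0.5, -0.0]
grip_width: 0.427
finger_force: 12.8
```

Call:
send_rows --targets '[[[0,0,0.0005],[0,0,0],0.036],[[0,0,0.001],[0,0,0],0.036],[[0,0,0.001],[0,0,0],0.036],[[0,0,0.001],[0,0,0],0.036]]'

```text
clock: 28.65
tcp_pos: [0.5265, 0.0125, 0.1914]
ee_rot: [[0.112, 0.994, -0.0], [0.994, -0.112, 0.0], [0.0, -0.0, -1.0]]
force: [-0.4, 0.1, -0.1]
grip_width: 0.422
finger_force: 12.8
```

Call:
send_rows --targets '[[[0,0,0.0005],[0,0,0],0.036],[[0,0,0.0005],[0,0,0],0.036],[[0,0,0.0005],[0,0,0],0.036]]'

```text
clock: 28.9
tcp_pos: [0.5265, 0.0125, 0.1909]
ee_rot: [[0.112, 0.994, -0.0], [0.994, -0.112, 0.0], [0.0, -0.0, -1.0]]
force: [0.4, -0.1, -0.3]
grip_width: 0.424
finger_force: 12.8
```

Call:
send_rows --targets '[[[0,0,0.0005],[0,0,0],0.036],[[0,0,0.0005],[0,0,0],0.036],[[0,0,0.0005],[0,0,0],0.036]]'

```text
clock: 29.15
tcp_pos: [0.5265, 0.0125, 0.1904]
ee_rot: [[0.112, 0.994, -0.0], [0.994, -0.112, 0.0], [0.0, -0.0, -1.0]]
force: [-0.0, -0.0, 0.1]
grip_width: 0.425
finger_force: 12.8
```

Call:
send_rows --targets '[[[0,0,0.0005],[0,0,0],0.036],[[0,0,0.0005],[0,0,0],0.036],[[0,0,0.0005],[0,0,0],0.036]]'

```text
clock: 29.4
tcp_pos: [0.5265, 0.0125, 0.1899]
ee_rot: [[0.112, 0.994, -0.0], [0.994, -0.112, 0.0], [0.0, -0.0, -1.0]]
force: [-0.1, -0.4, -0.0]
grip_width: 0.429
finger_force: 12.8
```

Call:
send_rows --targets '[[[0,0,0.0005],[0,0,0],0.036],[[0,0,0.0005],[0,0,0],0.036],[[0,0,0.0005],[0,0,0],0.036]]'

```text
clock: 29.65
tcp_pos: [0.5265, 0.0125, 0.1894]
ee_rot: [[0.112, 0.994, -0.0], [0.994, -0.112, 0.0], [0.0, -0.0, -1.0]]
force: [-0.1, 0.6, -1.6]
grip_width: 0.428
finger_force: 12.8
```

Call:
send_rows --targets '[[[0,0,0.0005],[0,0,0],0.036],[[0,0,0.0005],[0,0,0],0.036],[[0,0,0.0005],[0,0,0],0.036]]'

```text
clock: 29.9
tcp_pos: [0.5265, 0.0125, 0.1889]
ee_rot: [[0.112, 0.994, -0.0], [0.994, -0.112, 0.0], [0.0, -0.0, -1.0]]
force: [0.9, 0.3, -1.0]
grip_width: 0.426
finger_force: 12.8
```

Call:
send_rows --targets '[[[0,0,0.0005],[0,0,0],0.036],[[0,0,0.0005],[0,0,0],0.036],[[0,0,0.0005],[0,0,0],0.036]]'

```text
clock: 30.15
tcp_pos: [0.5266, 0.0125, 0.1885]
ee_rot: [[0.112, 0.994, 0.0], [0.994, -0.112, 0.0], [0.0, 0.0, -1.0]]
force: [0.2, -0.8, 0.1]
grip_width: 0.424
finger_force: 12.8
```

```bash
python3 - <<'E'
from h import *
s=bot.snapshot("wrist");w=cloud(s);z=w[...,2]
f=[]
for i in range(3):
  bot.snapshot("wrist");f.append(bot.get_obs()["force"])
print(np.mean(f,0),bot.get_obs()["tcp_pos"])
m=(z>.2)&(z<.235)&(w[...,0]>.5)&(w[...,0]<.565)&(w[...,1]>.02)&(w[...,1]<.1)
p=w[m]
for y0 in np.arange(.03,.09,.01):
  q=p[abs(p[:,1]-y0)<.005]
  if len(q)>10: print(round(y0,3),len(q),"top z",np.percentile(q[:,2],95),"mid x",q[np.argsort(q[:,2])[-40:],0].mean())
m=(z>.165)&(z<.20)&(w[...,0]>.50)&(w[...,0]<.56)&(w[...,1]<.11)&(w[...,1]>.07);print(w[m].shape,np.median(w[m],0))
E
```

```text
[0.0467 0.0117 0.7789] [0.5266 0.0126 0.1885]
0.03 1796 top z 0.22813139097251844 mid x 0.5048750110967191
0.04 1394 top z 0.21272342718841142 mid x 0.5289024478200136
0.05 1478 top z 0.21241217269984783 mid x 0.5298648732982997
0.06 1544 top z 0.21210447003190305 mid x 0.5307281257124654
0.07 1316 top z 0.21197259521477743 mid x 0.5319414188852342
(2530, 3) [0.533  0.0807 0.1812]
```

Call:
send_rows --targets '[[[0,0,0.0005],[0,0,0],0.036],[[0,0,0.0005],[0,0,0],0.036],[[0,0,0.0005],[0,0,0],0.036]]'

```text
clock: 30.6
tcp_pos: [0.5266, 0.0125, 0.1884]
ee_rot: [[0.112, 0.994, 0.0], [0.994, -0.112, -0.0], [-0.0, 0.0, -1.0]]
force: [-1.2, 0.4, 5.2]
grip_width: 0.425
finger_force: 13.2
```

Call:
send_rows --targets '[[[0,0,0.0003],[0,0,0],0.036],[[0,0,0.0003],[0,0,0],0.036],[[0,0,0.0003],[0,0,0],0.036]]'

```text
clock: 30.85
tcp_pos: [0.5266, 0.0125, 0.1883]
ee_rot: [[0.112, 0.994, 0.001], [0.994, -0.112, -0.0], [-0.0, 0.001, -1.0]]
force: [-1.4, 0.1, 7.1]
grip_width: 0.423
finger_force: 13.3
```

The roll is down on the floor. Easing the push off and opening slowly.

Call:
send_rows --targets '[[[0,0,-0.0007],[0,0,0],0.036],[[0,0,-0.0007],[0,0,0],0.036],[[0,0,-0.0007],[0,0,0],0.0365],[[0,0,-0.0007],[0,0,0],0.037],[[0,0,-0.0007],[0,0,0],0.0375]]'

```text
clock: 31.27
tcp_pos: [0.5263, 0.0125, 0.1879]
ee_rot: [[0.112, 0.994, -0.001], [0.994, -0.112, 0.0], [0.0, -0.001, -1.0]]
force: [0.3, -0.7, -0.4]
grip_width: 0.44
finger_force: 0.0
```

Call:
send_rows --targets '[[[0,0,0],[0,0,0],0.039],[[0,0,0],[0,0,0],0.041],[[0,0,0],[0,0,0],0.044],[[0,0,0],[0,0,0],0.047],[[0,0,0],[0,0,0],0.05]]'

```text
clock: 31.68
tcp_pos: [0.5265, 0.0125, 0.1882]
ee_rot: [[0.112, 0.994, -0.0], [0.994, -0.112, 0.0], [0.0, -0.0, -1.0]]
force: [-1.1, 0.5, 0.6]
grip_width: 0.584
finger_force: 0.0
```

Call:
send_rows --targets '[[[0,0,-0.001],[0,0,0],0.052],[[0,0,-0.004],[0,0,0],0.054],[[0,0,-0.012],[0,0,0],0.056],[[0,0,-0.025],[0,0,0],0.058],[[0,0,-0.045],[0,0,0],0.06]]'

```text
clock: 32.1
tcp_pos: [0.5255, 0.0124, 0.2331]
ee_rot: [[0.112, 0.994, -0.003], [0.994, -0.112, -0.0], [-0.0, -0.003, -1.0]]
force: [0.0, 0.6, 0.6]
grip_width: 0.7
finger_force: 0.0
```

Call:
send_rows --targets '[[[0,0,-0.02],[0,0,0],0.06],[[0,0,-0.05],[0,0,0],0.06],[[-0.02,0,-0.07],[0,0,0],0.06],[[-0.05,0,-0.07],[0,0,0],0.06],[[-0.08,0,-0.07],[0,0,0],0.06]]'

```text
clock: 32.52
tcp_pos: [0.5186, -0.0666, 0.3062]
ee_rot: [[0.109, 0.994, 0.005], [0.994, -0.109, -0.0], [0.0, 0.005, -1.0]]
force: [-0.4, 0.6, -0.8]
grip_width: 0.701
finger_force: 0.0
```

```bash
python3 - <<'E'
from h import *
s=bot.snapshot("wrist");save(s,"w6.png");w=cloud(s);z=w[...,2]
m=(z>.200)&(z<.225)&(w[...,0]>.49)&(w[...,0]<.565)&(abs(w[...,1])<.12)
n,l,st,c=cv2.connectedComponentsWithStats(m.astype(np.uint8));k=1+np.argmax(st[1:,4]);p=w[l==k]
print("roll",len(p),cv2.minAreaRect((p[:,:2]*1000).astype(np.float32)),np.percentile(p[:,2],97))
m=(z>.215)&(z<.24)&(abs(w[...,0]-.6)<.03)&(abs(w[...,1])<.03);print("knob",np.median(w[m],0),m.sum())
E
```

```text
roll 6174 ((525.7936401367188, 12.67483139038086), (124.88299560546875, 37.118255615234375), 84.69810485839844) 0.2142157319064832
knob [0.6043 0.0033 0.2256] 1656
```

View pics/w6.png

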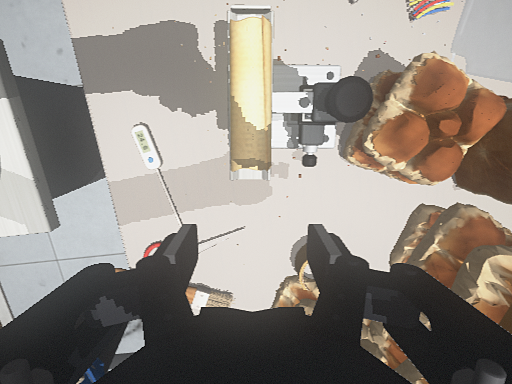

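The roll, at (250,90), lies lengthwise in the middle of the trough, centre (0.526, 0.0127). The knob top is at 0.2256, and the arm is clear.

```bash
python3 -c "
from plant import bot
print(bot.job_done())"
```

```text
the job is handed in; nothing more can be done
None
```

I raised the trough three clicks (about 36 mm), let it down until the pawl carried it, laid the wafer roll lengthwise in the middle of the trough, and handed the job in at about 33 s; the hand-in call returned no verdict.

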